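# Slide two souvenir medallions home on a market display board

## Robot

A 6-joint arm with a two-finger parallel gripper is mounted at the origin on the work surface. World frame = base frame: x ahead of the robot, y to its left, z up, the work surface at z = 0. Lengths are in m, angles in degrees, forces in N, time in s.
With the tool pointing down it reaches from about 0.4 to 0.825 m from the base axis. Payload 7 kg.
Tool frame: the origin (TCP) lies at the centre of the arm's flange, where the gripper is bolted on; the fingertips stand 178 mm ahead of it and the grasp point (between the pads) lies 159 mm ahead of it; x points along the fingers, y is the direction in which the jaws open and shut, and the axes are right-handed (so a half turn about x gives the same grasp; the last joint's range is limited). The gripper opens to 88 mm and grips with 3 to 60 N. Pads are 19 mm wide; open, the fingers measure 130 mm over their backs; the gripper's body (78 mm by 193 mm) begins 47 mm behind the grasp point.
Start: joints at [87.84, 20.546, 0.682, 0, -70.136, -16.507], TCP at [0.216, 0.639, 0.405] pointing down, gripper open.
Joint ranges: [-176.03, 176.03], [-82.01, 121.73], [-58.28, 71.71], [-173.87, 95.51], [-174.79, -0.11], [-173.66, 173.66]. Speed limits (degrees/s): [136.94, 136.94, 172.46, 180, 180, 180].

## Interface

Orientations are given as [roll, pitch, yaw] about the fixed x, y, z axes, in that order (R = Rz(yaw) Ry(pitch) Rx(roll)).
In Python, from plant import ctrl gives the robot as it stands. The module is installed in compiled form; this text tells all that it offers.
- The arm moves only by the shell command python3 -m inch 'ROWS'. ROWS is JSON, one flat list of numbers, 7 for each row, row after row: the shift along the tool's x, y, z in m, then the turn, a rotation vector about the tool's x, y, z in degrees, then the finger opening in m, from 0 to 0.0876. In form: [dx, dy, dz, rx, ry, rz, hand, dx, dy, dz, rx, ry, rz, hand, ...]. A call has 1 to 20 rows; each row shifts and turns the pose as measured when the row begins, along the tool's axes as they then stand; what a row does not reach is not made up. A row lasts 1/8 s, in which the tool goes at most 62.5 mm and 10.7 degrees, less where a joint would pass 70% of its speed; a pose out of reach is approached as far as the arm can. A call with a gripper value outside its range is refused whole. The fingers move at their own pace and stop on an object; the grip force is fixed at half the most. Time passes only in rows, so rows that do not move let the fingers close. It gives the time, the measured TCP pose, the force and the opening at its end, in the units of the state.
- ctrl.get_obs(): the state, without advancing time (a new reading comes with each control period).
- ctrl.snapshot(name): name is "scene" or "top" or "wrist"; returns a dict with "color" (420x560x3 uint8, red, green, blue), "depth" (420x560 float32, m along the optical axis (not along the pixel's ray), 0 where there is no reading), "K" (3x3 intrinsics, pixels), "position" and "attitude" of the camera in the world; the wrist camera has in their place "hand_eye" (4x4, takes a point from camera to tool coordinates, whose origin is the TCP and whose axes are the tool frame's). Camera axes: x right, y up, looking along -z (the intrinsics and any distortion apply to the point x, -y, -z); pixel columns grow to the right and rows downward; lengths in m; the calibration is good to about 2 mm. The wrist camera is an equidistant fisheye: a pixel r from the principal point sees the ray r / f radians off the axis. A picture is of the moment at which its call begins: read the wrist's pose just before it.
- ctrl.close_job(): hands the job in, once; it reports no verdict.
The state is a dict: "clock": time; "joint_pos": joint angles; "qvel": joint speeds; "tau": joint torques, N m; "tool_pos": TCP position; "orientation": TCP orientation; "force": force on the tool from outside, world axes, zero at the start; "moment": the same for the moment, N m; "opening": finger opening in m.
Only numpy, scipy, OpenCV 4.12 (cv2) and the standard library are available. Lean on these libraries where they do the work, as an engineer would, in place of code of your own. Each camera call takes 0.05 s, during which the arm holds its last target.

## Task

On the market stall, push the two loose medallions across the top of the display board with the fingertips until each drops into the round pocket of its own size, the large brass one in the large pocket and the small steel one in the small pocket, both lying flat at the bottom. Only slide them: do not lift them, stand them on edge or turn them over, and leave the ring cone, tin, key fob and brush where they are.

Things in the scene. Friction and masses are not known exactly. Their poses are not given: they have to be found in the camera images.
- board: Flat dark wooden display board fixed on the table, 240 (x) x 250 (y) x 18 mm thick, its top smooth and level at 18 mm above the table. Origin: centre of the underside. Two round pockets with cream floors are sunk 6 mm deep into the top, centred at x = +45 mm, y = +58 mm (large, 53 mm across) and x = +45 mm, y = -58 mm (small, 41 mm across) in the board's frame; floors 12 mm above the table.
- pocket_large (a point): Centre of the floor of the large pocket, 53 mm in diameter, 6 mm deep, z up.
- pocket_small (a point): Centre of the floor of the small pocket, 41 mm in diameter, 6 mm deep, z up.
- medal_large: Loose brass disc with a raised pattern on top, 50 mm in diameter, 6 mm thick, about 100 g, lying flat on the board's top near its robot side. Origin: centre of the underside, z up. In its pocket its top is flush with the board. It dips at the leading edge when it is within about 9 mm of the pocket's centre and falls in fully when pushed on to the centre.
- medal_small: Loose steel disc with a raised pattern on top, 38 mm in diameter, 6 mm thick, about 53 g, lying flat on the board's top near its robot side; it would also fall into the large pocket, so keep it clear of that. Origin: centre of the underside, z up. In its pocket its top is flush with the board. It dips and falls in like the large one.
- ring_cone: Bystander: loose white ceramic ring cone, 32 mm across its foot, 44 mm tall, standing on the table beyond the board's robot-side edge. Origin: centre of the underside, z up.
- tin: Bystander: loose round aluminium tin with a blue lid, 60 mm in diameter, 45 mm tall, on the table beyond the board's +y edge. Origin: centre of the underside.
- key_fob: Bystander: loose copper key fob, a 40 x 22 x 4 mm tag with a 29 mm split ring at its +x end, flat on the table beyond the board's -y edge. Origin: centre of the tag's underside.
- brush: Bystander: loose dusting brush with a pale wooden handle, 160 mm long, lying on the table beyond the board's far edge. Origin: underside at mid-length; x runs along it.

How it is judged:
By the outcome, as a careful person would: the job done as asked, in the order asked, and still so for the second after the job is handed in, with the robot touching nothing.
It also fails if it takes over 72 s, if anything falls off the work surface, if the arm or the gripper's body presses on something with over 40 N, if the wrist force passes 120 N, or if a joint passes its speed limit or range.

## Working session

There is one attempt and no reset: what is moved stays moved. The work goes in short steps, Python scripts to look and compute and a shell command to move; the robot and the scene stay as the last step left them, time stands still between calls to the robot, and variables do not carry over. Pictures are saved under pics/ and viewed, and the job is handed in when it is done.

```bash
mkdir -p pics; ls
python3 - <<'E'
from plant import ctrl
import cv2,pickle
print(ctrl.get_obs())
for n in("scene","top"):
    s=ctrl.snapshot(n); pickle.dump(s,open(n+'.pkl','wb'))
    cv2.imwrite(f'pics/{n}0.png',s['color'][:,:,::-1]); print(n,s['K'],s['position'],s['attitude'])
E
```

```text
pics
{'clock': 0.0, 'joint_pos': array([ 8.78403039e+01,  2.05914381e+01,  6.33195613e-01, -1.95125325e-02,
       -7.01359928e+01, -1.65071854e+01]), 'qvel': array([-0.00939767,  0.0892146 , -0.03782212, -0.07496368,  0.03016262,
        0.01464285]), 'tau': array([ 4.12254713e-04, -5.82725966e+01,  2.93059534e+01,  6.99706256e+00,
        6.86616695e-03, -1.69444907e-04]), 'tool_pos': array([0.21598148, 0.63930447, 0.40371993]), 'orientation': array([  95.4937415 ,   89.90399542, -103.17978516]), 'force': array([-0.41464308,  0.35139161, -0.3290283 ]), 'moment': array([ 0.01160388,  0.01933607, -0.01874566]), 'opening': 0.08790002417165874}
scene [[466.01806114   0.         285.82170808]
 [  0.         466.01806114 199.18241132]
 [  0.           0.           1.        ]] [ 0.85170772 -0.39209879  0.62260802] [39.80620942  0.251471   29.20208981]
top [[530.4642478    0.         279.30482031]
 [  0.         530.4642478  214.08383629]
 [  0.           0.           1.        ]] [0.49767353 0.01437313 0.8908076 ] [  8.02504354   1.09069637 -88.36593923]
```

View pics/top0.png

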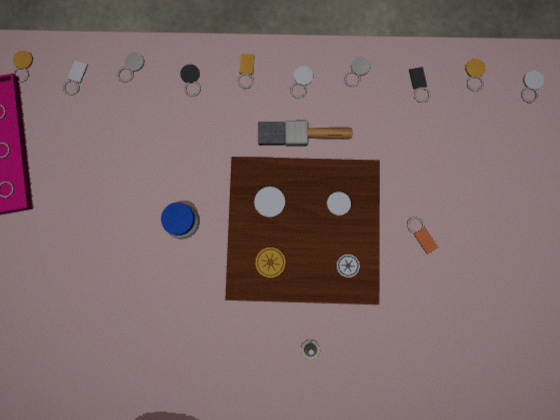

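View pics/scene0.png

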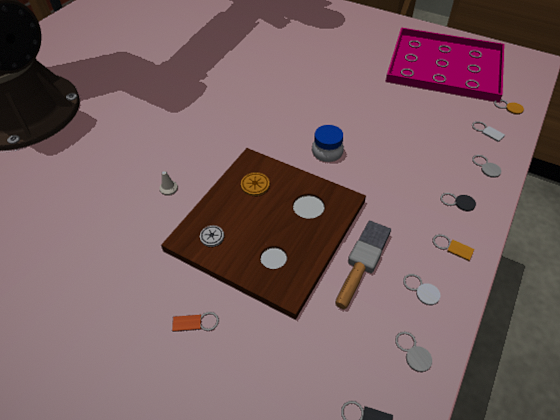

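```bash
cat > h.py <<'E'
import numpy as np,cv2
from scipy.spatial.transform import Rotation as R
def ray(s,u,v,z):
    K=s['K'];d=np.array([(u-K[0,2])/K[0,0],-(v-K[1,2])/K[1,1],-1.]);d=R.from_euler('xyz',s['attitude'],degrees=True).apply(d)
    p=np.array(s['position']);return p+d*(z-p[2])/d[2]
def blobs(m,amin):
    n,l,st,c=cv2.connectedComponentsWithStats(m.astype(np.uint8)); 
    return [(c[i],st[i]) for i in range(1,n) if st[i][4]>amin]
E
python3 - <<'E'
from h import *
import pickle
for n in("top","scene"):
    s=pickle.load(open(n+'.pkl','rb')); im=s['color']; hsv=cv2.cvtColor(im,cv2.COLOR_RGB2HSV)
    # board mask: dark brown incl. holes
    m=((hsv[...,0]<15)&(hsv[...,2]<110)&(hsv[...,1]>110)).astype(np.uint8)
    cs,_=cv2.findContours(m,cv2.RETR_CCOMP,cv2.CHAIN_APPROX_NONE)
    b=max(cs,key=cv2.contourArea)
    ap=cv2.approxPolyDP(cv2.convexHull(b),8,True)[:,0]
    print(n,'board',[(tuple(map(int,p)),ray(s,*map(float,p),.018).round(4)[:2].tolist()) for p in ap])
    bm=np.zeros_like(m); cv2.drawContours(bm,[b],-1,1,-1)
    ho=((bm==1)&(m==0)).astype(np.uint8); ho=cv2.morphologyEx(ho,cv2.MORPH_OPEN,np.ones((3,3)))
    c2,_=cv2.findContours(ho,cv2.RETR_EXTERNAL,cv2.CHAIN_APPROX_NONE)
    for c in c2:
        if cv2.contourArea(c)<200: continue
        e=cv2.fitEllipse(c)
        pts=np.array([ray(s,*map(float,p),.018)[:2] for p in c[:,0]])
        p24=np.array([ray(s,*map(float,p),.024)[:2] for p in c[:,0]])
        print('px',np.round(e[0]),im[int(e[0][1]),int(e[0][0])],'z18',ray(s,*e[0],.018)[:2].round(4),2*np.sqrt(cv2.contourArea(pts.astype(np.float32))/np.pi),'z24',ray(s,*e[0],.024)[:2].round(4))
E
```

```text
top board [((232, 157), [0.7156, 0.1172]), ((378, 160), [0.7162, -0.1287]), ((378, 303), [0.4791, -0.1293]), ((226, 299), [0.4784, 0.1173])]
px [348. 265.] [65 65 66] z18 [ 0.5385 -0.0795] 0.03804704400601089 z24 [ 0.5382 -0.0788]
px [270. 262.] [100  64  22] z18 [0.5404 0.0477] 0.049266546249023394 z24 [0.5401 0.0475]
px [338. 203.] [145 148 155] z18 [ 0.6414 -0.0631] 0.04020740291915504 z24 [ 0.6404 -0.0625]
px [269. 201.] [146 146 154] z18 [0.6415 0.0521] 0.05218754208133864 z24 [0.6405 0.0519]
scene board [((246, 148), [0.4783, 0.1187]), ((365, 196), [0.7177, 0.1177]), ((295, 318), [0.7198, -0.1354]), ((162, 246), [0.4809, -0.1303])]
px [273. 258.] [153 156 158] z18 [ 0.6441 -0.0648] 0.038212698631501237 z24 [ 0.6461 -0.068 ]
px [211. 235.] [45 46 50] z18 [ 0.5369 -0.0762] 0.03960858447147106 z24 [ 0.54   -0.0794]
px [308. 207.] [154 157 158] z18 [0.6443 0.0506] 0.05005531977008599 z24 [0.6463 0.0462]
px [255. 184.] [86 47  0] z18 [0.5393 0.0512] 0.05112663623696608 z24 [0.5424 0.0468]
```

```bash
cat > st.py <<'E'
import sys;from h import *
from plant import ctrl
# usage: st.py tx ty tz yaw  (tz = tip height; yaw = heading of push); prints tool-axis shift and turn
def go(tx,ty,tz,yaw):
    o=ctrl.get_obs();Rt=R.from_euler('xyz',o['orientation'],degrees=True);M=Rt.as_matrix()
    tip=o['tool_pos']+M@[.178,0,0]
    print('t %.2f'%o['clock'],'tip',tip.round(4),'F',o['force'].round(1),'open',round(o['opening'],4),'axes x',M[:,0].round(3),'y',M[:,1].round(3))
    a=np.radians(yaw);y=np.array([-np.sin(a),np.cos(a),0])
    if y@M[:,1]<0 : y=-y
    x=np.array([0,0,-1.]);D=np.column_stack([x,y,np.cross(x,y)])
    rv=np.degrees((R.from_matrix(M).inv()*R.from_matrix(D)).as_rotvec())
    tcp=np.array([tx,ty,tz+.178]); print('shift tool',(M.T@(tcp-o['tool_pos'])).round(4),'turn',rv.round(2),'j',o['joint_pos'].round(1))
go(*map(float,sys.argv[1:5]))
E
python3 st.py 0.47 0.045 0.15 2.5
```

```text
t 0.10 tip [0.2159 0.6391 0.2258] F [0.3 1.  0.3] open 0.088 axes x [-0.    -0.001 -1.   ] y [-0.32  -0.947  0.002]
shift tool [ 0.0766  0.4816 -0.4309] turn [-2.117e+01  1.000e-02 -9.000e-02] j [ 87.8  20.6   0.6  -0.  -70.1 -16.5]
```

```bash
python3 -m inch '[0,0,0,-7,0,0,0.06, 0,0,0,-7,0,0,0.04, 0,0,0,-7.2,0,0,0.03, 0,0,0,0,0,0,0.03]'; python3 st.py 0.47 0.045 0.15 2.5
```

```text
clock: 0.6
tool_pos: [0.2158, 0.639, 0.4015]
orientation: [73.8, 89.7, -103.2]
force: [0.2, -0.2, 0.0]
opening: 0.0533
t 0.60 tip [0.2156 0.638  0.2236] F [ 0.2 -0.2  0. ] open 0.0533 axes x [-0.001 -0.005 -1.   ] y [ 0.054 -0.999  0.005]
shift tool [ 0.0764  0.6064 -0.222 ] turn [ 0.58  0.09 -0.3 ] j [ 87.8  20.7   0.5  -0.1 -70.1   5.3]
```

```bash
python3 -m inch '[0,0.03,-0.012,0,0,0,0.03, 0,0.045,-0.017,0,0,0,0.03, 0,0.045,-0.017,0,0,0,0.03, 0,0.045,-0.017,0,0,0,0.03, 0,0.045,-0.017,0,0,0,0.03, 0,0.045,-0.017,0,0,0,0.03, 0,0.045,-0.017,0,0,0,0.03, 0,0.045,-0.017,0,0,0,0.03, 0,0.045,-0.017,0,0,0,0.03, 0,0.045,-0.017,0,0,0,0.03, 0,0.045,-0.017,0,0,0,0.03, 0,0.045,-0.017,0,0,0,0.03]'; python3 st.py 0.47 0.045 0.15 2.5
```

```text
clock: 2.1
tool_pos: [0.4366, 0.1069, 0.4034]
orientation: [88.6, 89.6, -90.4]
force: [0.3, 0.5, 0.4]
opening: 0.03
t 2.10 tip [0.4366 0.1056 0.2254] F [0.3 0.5 0.4] open 0.03 axes x [-0.    -0.007 -1.   ] y [ 0.018 -1.     0.007]
shift tool [ 0.0758  0.062  -0.0322] turn [-1.47  0.02 -0.4 ] j [ 39.2  -1.2 -26.5   0.3 -65.   51.7]
```

```bash
python3 -m inch '[0.02,0.02,-0.02,-1.5,0,-0.4,0.03, 0.03,0.02,-0.021,0,0,0,0.03, 0.03,0.021,-0.02,0,0,0,0.03, 0,0,0,0,0,0,0.03]'; python3 st.py 0.498 0.0455 0.07 2.5
python3 - <<'E'
from plant import ctrl
import cv2
print(ctrl.get_obs()['tool_pos'])
for n in('wrist','scene'):
    s=ctrl.snapshot(n); cv2.imwrite(f'pics/{n}1.png',s['color'][:,:,::-1])
    if n=='wrist': print(s['K'],s['hand_eye'])
E
```

```text
clock: 2.6
tool_pos: [0.5017, 0.0424, 0.3222]
orientation: [-138.3, 89.8, 43.2]
force: [0.3, 1.2, -0.1]
opening: 0.03
t 2.60 tip [0.5021 0.0428 0.1442] F [ 0.3  1.2 -0.1] open 0.03 axes x [ 0.002  0.002 -1.   ] y [ 0.027 -1.    -0.002]
shift tool [ 0.0742 -0.003   0.0038] turn [-0.96 -0.12  0.11] j [ 27.2   8.5 -27.3  -0.1 -54.   64.4]
[0.50171973 0.04244233 0.32216583]
[[325.1922621    0.         279.34981849]
 [  0.         325.1922621  203.36266945]
 [  0.           0.           1.        ]] [[-3.50835131e-04  2.54972796e-01 -9.66948163e-01  2.10978339e-02]
 [ 9.99999844e-01 -3.29843693e-04 -4.49803062e-04  8.02006664e-04]
 [-4.33629297e-04 -9.66948171e-01 -2.54972640e-01 -6.90486343e-02]
 [ 0.00000000e+00  0.00000000e+00  0.00000000e+00  1.00000000e+00]]
```

View pics/wrist1.png

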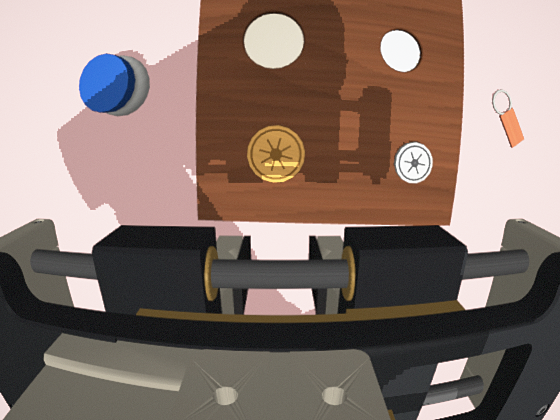

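View pics/scene1.png

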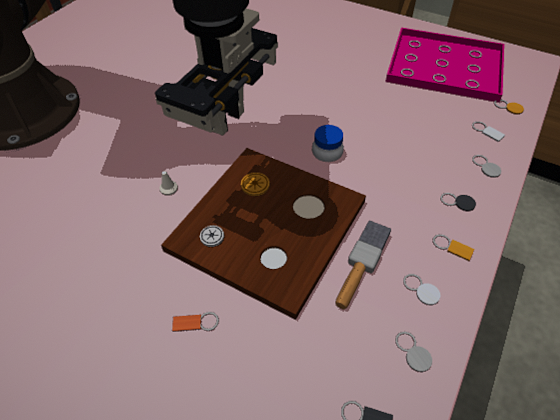

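```bash
cat > w.py <<'E'
import sys;from h import *
from plant import ctrl
def wray(s,o,u,v,z):
    K=s['K'];a=(u-K[0,2])/K[0,0];b=(v-K[1,2])/K[1,1];t=np.hypot(a,b);k=np.sin(t)/t if t>0 else 1
    d=np.array([a*k,-b*k,-np.cos(t)]);H=s['hand_eye'];M=R.from_euler('xyz',o['orientation'],degrees=True).as_matrix()
    d=M@H[:3,:3]@d;p=o['tool_pos']+M@H[:3,3];return (p+d*(z-p[2])/d[2])[:2]
def circ(s,o,mask,z,amin,tag):
    mask=cv2.morphologyEx(mask.astype(np.uint8),cv2.MORPH_OPEN,np.ones((3,3)))
    cs,_=cv2.findContours(mask,cv2.RETR_EXTERNAL,cv2.CHAIN_APPROX_NONE)
    for c in cs:
        if cv2.contourArea(c)<amin: continue
        p=np.array([wray(s,o,float(a),float(b),z) for a,b in cv2.convexHull(c)[:,0]])
        ctr,r=cv2.minEnclosingCircle((p*1000).astype(np.float32))
        bx=cv2.boundingRect(c)
        if r<35: print(tag,'box',bx,'xy mm',np.round(ctr,1),'dia',round(2*r,1))
def run(name):
    o=ctrl.get_obs();s=ctrl.snapshot('wrist');im=s['color'];cv2.imwrite(f'pics/{name}.png',im[:,:,::-1])
    hsv=cv2.cvtColor(im,cv2.COLOR_RGB2HSV);h,S,V=[hsv[...,i].astype(int) for i in range(3)]
    # only non-wood within image above gripper
    up=np.zeros(h.shape,bool);up[:240]=1
    brass=(h>=16)&(h<=30)&(S>110)&(V>70)&up
    pale=(S<70)&(V>90)&up
    circ(s,o,brass,.024,800,'brass24')
    circ(s,o,brass,.018,800,'brass18')
    circ(s,o,pale,.018,500,'pale18'); circ(s,o,pale,.024,500,'pale24')
run(sys.argv[1])
E
python3 w.py wrist2
```

```text
brass24 box (249, 127, 58, 56) xy mm [542.1  46.5] dia 49.7
brass18 box (249, 127, 58, 56) xy mm [541.5  46.5] dia 50.8
pale18 box (395, 143, 38, 42) xy mm [539.8 -81.6] dia 40.4
pale18 box (381, 32, 40, 42) xy mm [641.9 -62.4] dia 40.5
pale18 box (246, 15, 60, 55) xy mm [642.1  51.1] dia 52.1
pale24 box (395, 143, 38, 42) xy mm [540.4 -79. ] dia 39.5
pale24 box (381, 32, 40, 42) xy mm [640.4 -60.2] dia 39.6
pale24 box (246, 15, 60, 55) xy mm [640.6  51. ] dia 51.0
```

```bash
python3 -m inch '[0.03,-0.002,0.004,-1,0,0,0.03, 0.03,0,0,0,0,0,0.03, 0.02,0,0,0,0,0,0.03, 0.02,0,0,0,0,0,0.03,0,0,0,0,0,0,0.03]'; python3 st.py 0.498 0.0445 0.0205 2.6;python3 w.py wrist3
```

```text
clock: 3.38
tool_pos: [0.4989, 0.051, 0.23]
orientation: [-156.2, 88.7, 26.8]
force: [1.0, 0.5, 0.1]
opening: 0.0298
t 3.38 tip [0.5024 0.0528 0.052 ] F [1.  0.5 0.1] open 0.0298 axes x [ 0.02  0.01 -1.  ] y [ 0.051 -0.999 -0.009]
shift tool [0.0314 0.0068 0.0019] turn [ 0.32 -1.16  0.52] j [ 28.3  14.9 -34.1   0.1 -39.7  64.5]
brass24 box (250, 130, 85, 84) xy mm [542.1  46.6] dia 49.5
brass18 box (250, 130, 85, 84) xy mm [541.3  46.3] dia 51.1
pale18 box (454, 161, 47, 56) xy mm [539.2 -81.7] dia 41.7
pale18 box (440, 9, 46, 55) xy mm [641.5 -61.3] dia 39.5
pale18 box (250, 0, 86, 47) xy mm [640.5  51.3] dia 51.1
pale24 box (454, 161, 47, 56) xy mm [540.1 -77.5] dia 40.4
pale24 box (440, 9, 46, 55) xy mm [639.2 -57.7] dia 38.3
pale24 box (250, 0, 86, 47) xy mm [638.2  51.4] dia 49.5
```

View pics/wrist3.png

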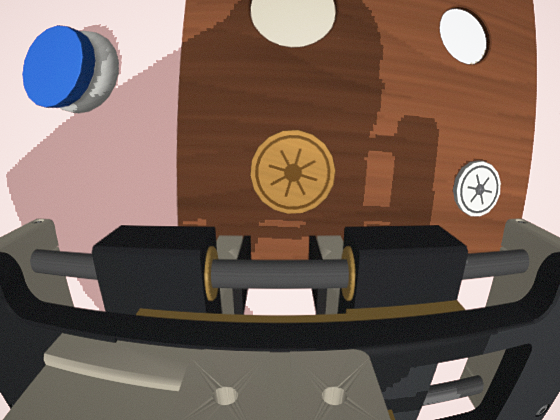

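```bash
python3 -m inch '[0,0.007,0.002,0.3,-1.2,0.5,0.03, 0.012,0,0.002,0,0,0,0.03, 0.01,0,0,0,0,0,0.03,0,0,0,0,0,0,0.03]'; python3 st.py 0.498 0.0445 0.0205 2.6
```

```text
clock: 3.92
tool_pos: [0.4962, 0.0443, 0.2103]
orientation: [-152.8, 89.7, 29.8]
force: [0.2, 0.1, -0.4]
opening: 0.03
t 3.92 tip [0.497  0.0447 0.0323] F [ 0.2  0.1 -0.4] open 0.03 axes x [ 0.004  0.002 -1.   ] y [ 0.046 -0.999 -0.002]
shift tool [ 0.0118 -0.0001 -0.0017] turn [ 0.03 -0.24  0.12] j [ 27.7  16.7 -35.2  -0.  -37.8  64.9]
```

```bash
python3 -m inch '[0.006,0,0,0,-0.3,0.1,0.03, 0.005,0,0,0,0,0,0.03,0,0,0,0,0,0,0.03]'; python3 st.py 0.505 0.0448 0.0207 2.6
```

```text
clock: 4.3
tool_pos: [0.4964, 0.0443, 0.1983]
orientation: [-0.4, 89.9, -177.8]
force: [-0.1, 0.0, -0.2]
opening: 0.0296
t 4.30 tip [0.4961 0.0443 0.0203] F [-0.1  0.  -0.2] open 0.0296 axes x [-0.002 -0.    -1.   ] y [ 0.046 -0.999 -0.   ]
shift tool [-0.0004 -0.0001 -0.0086] turn [0.03 0.1  0.  ] j [ 27.7  17.9 -35.6  -0.1 -36.6  65. ]
```

```bash
python3 -m inch '[0,0,-0.006,0,0,0,0.03, 0,0,-0.006,0,0,0,0.03, 0,0,-0.006,0,0,0,0.03,0,0,-0.006,0,0,0,0.03]'; python3 st.py 0.53 0.0459 0.0205 2.6; python3 w.py wrist4
```

```text
clock: 4.8
tool_pos: [0.522, 0.0455, 0.1985]
orientation: [-2.1, 89.9, -179.4]
force: [-0.6, 0.0, -0.2]
opening: 0.0298
t 4.80 tip [0.5217 0.0455 0.0206] F [-0.6  0.  -0.2] open 0.0298 axes x [-0.002 -0.    -1.   ] y [ 0.046 -0.999 -0.   ]
shift tool [ 0.     0.    -0.008] turn [0.05 0.09 0.  ] j [ 26.4  19.8 -32.4  -0.1 -37.9  66.3]
brass24 box (230, 150, 100, 90) xy mm [552.2  46. ] dia 49.5
brass18 box (230, 150, 100, 90) xy mm [550.7  45.9] dia 51.4
pale18 box (454, 17, 51, 68) xy mm [641.4 -60.3] dia 39.3
pale18 box (226, 0, 104, 68) xy mm [641.2  51.1] dia 50.7
pale24 box (454, 17, 51, 68) xy mm [639.5 -56.3] dia 37.8
pale24 box (226, 0, 104, 68) xy mm [639.3  51. ] dia 48.8
```

View pics/wrist4.png

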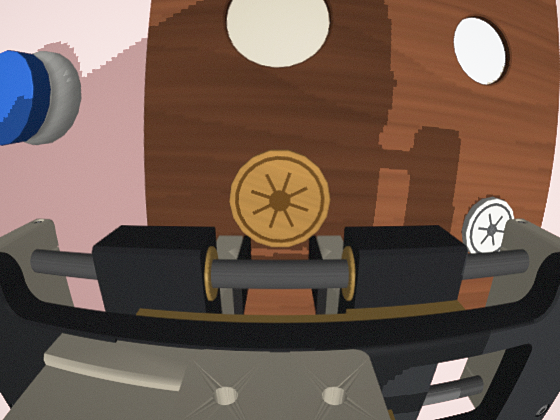

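```bash
python3 -m inch '[0,0,-0.007,0,0,0,0.03, 0,0,-0.007,0,0,0,0.03, 0,-0.0003,-0.007,0,0,0,0.03,0,0,-0.007,0,0,0,0.03,0,0,-0.007,0,0,0,0.03]'; python3 st.py 0.58 0.0483 0.0207 2.6; python3 w.py wrist5
```

```text
clock: 5.48
tool_pos: [0.5598, 0.0476, 0.1984]
orientation: [4.3, 89.9, -173.0]
force: [-0.5, -0.1, 0.9]
opening: 0.03
t 5.47 tip [0.5595 0.0476 0.0204] F [-0.5 -0.1  0.9] open 0.03 axes x [-0.002 -0.    -1.   ] y [ 0.046 -0.999  0.   ]
shift tool [-0.0003  0.0002 -0.0203] turn [ 0.05  0.1  -0.01] j [ 24.8  22.6 -27.5  -0.  -40.   67.9]
brass24 box (230, 150, 100, 90) xy mm [589.9  48.1] dia 49.6
brass18 box (230, 150, 100, 90) xy mm [588.4  48. ] dia 51.5
pale18 box (455, 79, 51, 70) xy mm [643.  -60.7] dia 39.3
pale18 box (226, 41, 105, 101) xy mm [643.   51.2] dia 50.8
pale18 box (510, 0, 50, 23) xy mm [ 726.8 -108.1] dia 52.0
pale24 box (455, 79, 51, 70) xy mm [642.4 -56.5] dia 37.8
pale24 box (226, 41, 105, 101) xy mm [642.4  51.2] dia 48.8
pale24 box (510, 0, 50, 23) xy mm [ 723.1 -102.1] dia 50.0
```

```bash
python3 -m inch '[0,-0.0004,-0.007,0,0,0,0.03, 0,0,-0.007,0,0,0,0.03, 0,-0.0003,-0.007,0,0,0,0.03,0,0,-0.007,0,0,0,0.03,0,0,-0.007,0,0,0,0.03]'; python3 st.py 0.61 0.05 0.0207 2.6; python3 w.py wrist6
```

```text
clock: 6.15
tool_pos: [0.5977, 0.0503, 0.1984]
orientation: [10.0, 89.9, -167.3]
force: [-0.9, 0.0, 0.8]
opening: 0.03
t 6.15 tip [0.5975 0.0502 0.0204] F [-0.9  0.   0.8] open 0.03 axes x [-0.001 -0.    -1.   ] y [ 0.047 -0.999  0.   ]
shift tool [-0.0003  0.0008 -0.0123] turn [ 0.08  0.07 -0.01] j [ 23.5  25.4 -22.5  -0.  -42.2  69.2]
brass24 box (230, 151, 100, 89) xy mm [627.7  50.7] dia 49.5
brass18 box (230, 151, 100, 89) xy mm [626.2  50.7] dia 51.5
pale18 box (0, 219, 57, 21) xy mm [597.  219.7] dia 61.0
pale18 box (451, 145, 51, 67) xy mm [644.4 -60.6] dia 39.2
pale18 box (229, 113, 102, 67) xy mm [645.   51.3] dia 50.8
pale24 box (0, 219, 57, 21) xy mm [599.6 213.4] dia 58.7
pale24 box (451, 145, 51, 67) xy mm [645.3 -56.3] dia 37.7
pale24 box (229, 113, 102, 67) xy mm [645.8  51.3] dia 48.9
```

View pics/wrist6.png

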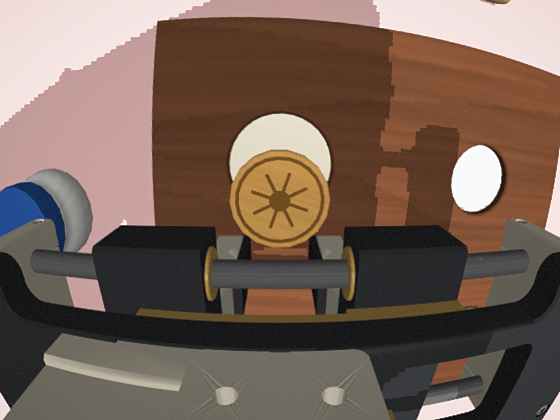

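Centred behind the pocket: the disc is at (280,199) and the visible part of the pocket spans u 229–331. I'll push on slowly for about 16 mm.

```bash
python3 -m inch '[0,0.0002,-0.004,0,0,0,0.03, 0,0,-0.004,0,0,0,0.03, 0,0,-0.003,0,0,0,0.03,0,0,-0.003,0,0,0,0.03,0,0,0,0,0,0,0.03]'; python3 st.py 0.613 0.051 0.0207 2.6; python3 w.py wrist7
```

```text
clock: 6.82
tool_pos: [0.6137, 0.0509, 0.1985]
orientation: [40.2, 90.0, -137.1]
force: [0.7, -0.5, -0.9]
opening: 0.0301
t 6.83 tip [0.6137 0.0509 0.0205] F [ 0.7 -0.5 -0.9] open 0.0301 axes x [-0. -0. -1.] y [ 0.047 -0.999  0.   ]
shift tool [-0.0002 -0.0002  0.0007] turn [ 0.08  0.   -0.  ] j [ 22.9  26.5 -20.4   0.  -43.1  69.8]
brass24 box (232, 150, 96, 90) xy mm [644.9  51.3] dia 47.8
brass18 box (232, 150, 96, 90) xy mm [643.4  51.3] dia 49.6
pale18 box (0, 219, 57, 21) xy mm [613.1 220.4] dia 61.0
pale18 box (447, 173, 52, 64) xy mm [644.9 -60.7] dia 39.4
pale24 box (0, 219, 57, 21) xy mm [615.7 214.1] dia 58.7
pale24 box (447, 173, 52, 64) xy mm [646.3 -56.5] dia 37.9
pale24 box (503, 161, 57, 79) xy mm [ 645.5 -114.1] dia 69.2
```

View pics/wrist7.png

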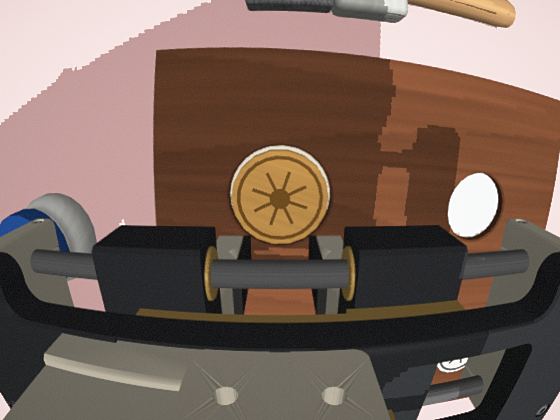

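```bash
python3 -m inch '[0,0,0.006,0,0,0,0.03, -0.02,0,0.01,0,0,0,0.03, -0.03,0.01,0.03,0,0,0,0.03, -0.01,0.03,0.04,0,0,0,0.025, 0,0.04,0.03,0,0,0,0.025, 0,0.04,0.01,0,0,0,0.025, 0,0,0,0,0,0,0.025]'; python3 st.py 0.495 -0.0855 0.07 9; python3 w.py wrist8
python3 - <<'E'
from plant import ctrl
import cv2
s=ctrl.snapshot('scene');cv2.imwrite('pics/scene2.png',cv2.resize(s['color'][120:320,130:400,::-1],None,fx=2.8,fy=2.8))
E
```

```text
clock: 7.75
tool_pos: [0.4867, -0.0776, 0.2604]
orientation: [-174.8, 89.9, 8.0]
force: [-0.3, -0.6, -0.7]
opening: 0.0248
t 7.75 tip [ 0.4869 -0.0775  0.0824] F [-0.3 -0.6 -0.7] open 0.0248 axes x [ 0.001  0.    -1.   ] y [ 0.049 -0.999 -0.   ]
shift tool [ 0.0124  0.0083 -0.0079] turn [-6.2  -0.06  0.  ] j [ 13.9  12.  -32.8   0.  -45.1  78.9]
brass24 box (90, 0, 59, 39) xy mm [640.2  46.5] dia 50.3
brass18 box (90, 0, 59, 39) xy mm [642.6  49.9] dia 51.7
pale18 box (258, 116, 57, 56) xy mm [539.6 -80.2] dia 39.0
pale18 box (242, 0, 58, 25) xy mm [638.9 -64.8] dia 39.4
pale24 box (258, 116, 57, 56) xy mm [540.1 -80. ] dia 38.0
pale24 box (242, 0, 58, 25) xy mm [636.7 -65.1] dia 38.3
```

View pics/wrist8.png

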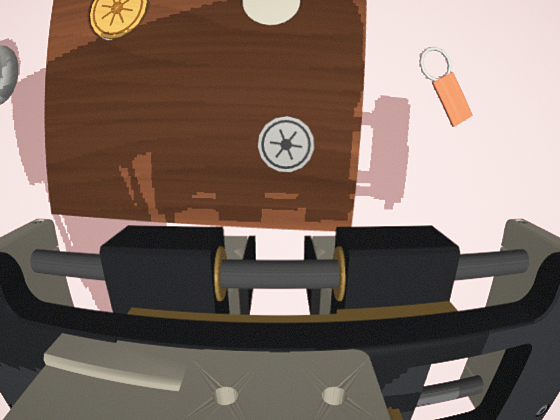

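View pics/scene2.png

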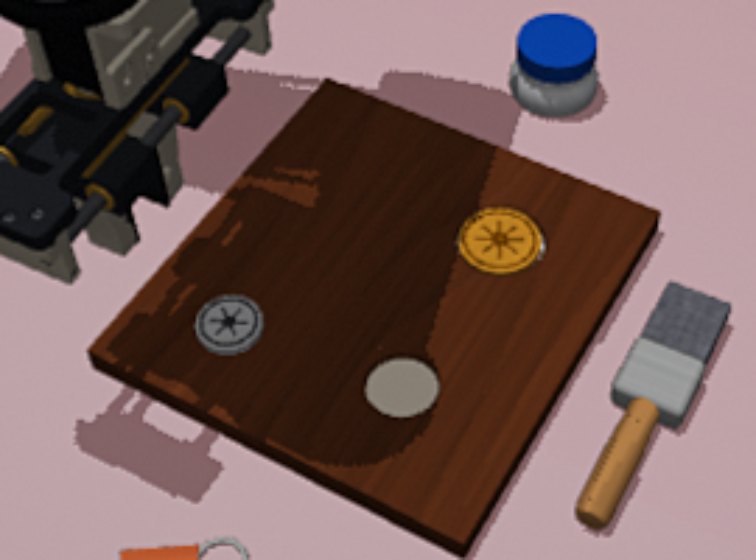

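```bash
python3 -m inch '[0,0.008,-0.008,-6.2,0,0,0.024, 0.02,0,0,0,0,0,0.024, 0.02,0,0,0,0,0,0.024, 0,0,0,0,0,0,0.024]'; python3 st.py 0.5 -0.0863 0.0205 9; python3 w.py wrist9
```

```text
clock: 8.35
tool_pos: [0.4983, -0.0803, 0.2198]
orientation: [178.5, 89.8, 8.1]
force: [0.2, 0.2, -0.1]
opening: 0.0241
t 8.35 tip [ 0.4989 -0.0802  0.0418] F [ 0.2  0.2 -0.1] open 0.0241 axes x [ 0.003  0.    -1.   ] y [ 0.165 -0.986  0.   ]
shift tool [ 0.0213  0.0062 -0.0006] turn [ 0.52 -0.2  -0.  ] j [ 13.2  16.4 -33.9   0.  -39.6  86.3]
brass24 box (79, 0, 58, 21) xy mm [628.7  46. ] dia 43.1
brass18 box (79, 0, 58, 21) xy mm [630.8  50. ] dia 44.5
pale18 box (256, 138, 68, 68) xy mm [539.3 -80.2] dia 39.3
pale18 box (259, 0, 68, 25) xy mm [636.4 -65.6] dia 37.8
pale24 box (256, 138, 68, 68) xy mm [540.2 -79.9] dia 38.0
pale24 box (259, 0, 68, 25) xy mm [634.  -65.8] dia 36.5
```

```bash
python3 -m inch '[0.008,0.0062,0,0.5,-0.2,0,0.024, 0.007,0,0.001,0,0,0,0.024, 0.005,0,0,0,0,0,0.024, 0,0,0,0,0,0,0.024]'; python3 st.py 0.5 -0.0863 0.0205 9
```

```text
clock: 8.9
tool_pos: [0.4997, -0.0863, 0.2008]
orientation: [176.2, 89.8, 5.3]
force: [-0.5, -0.4, -0.3]
opening: 0.0239
t 8.90 tip [ 0.5003 -0.0862  0.0228] F [-0.5 -0.4 -0.3] open 0.0239 axes x [ 0.004  0.    -1.   ] y [ 0.157 -0.988  0.   ]
shift tool [ 0.0023  0.0001 -0.0003] turn [ 0.05 -0.21 -0.01] j [ 12.4  18.3 -34.6   0.  -37.   86.6]
```

```bash
python3 -m inch '[0.0022,0,0,0,-0.2,0,0.024, 0,0,0,0,0,0,0.024]'; python3 st.py 0.5 -0.0863 0.0205 9;  python3 -m inch '[0,0,-0.006,0,0,0,0.024, 0,0,-0.006,0,0,0,0.024, 0,0,-0.006,0,0,0,0.024,0,0,-0.006,0,0,0,0.024]'; python3 st.py 0.53 -0.0815 0.0205 9; python3 w.py wrist10
```

```text
clock: 9.15
tool_pos: [0.4998, -0.0863, 0.1987]
orientation: [143.7, 90.0, -27.2]
force: [-0.6, -0.3, 0.7]
opening: 0.0239
t 9.15 tip [ 0.4999 -0.0863  0.0207] F [-0.6 -0.3  0.7] open 0.0239 axes x [ 0. -0. -1.] y [ 0.157 -0.988  0.   ]
shift tool [ 0.0002  0.     -0.0002] turn [ 0.05 -0.02 -0.02] j [ 12.4  18.5 -34.6   0.  -36.9  86.6]
clock: 9.65
tool_pos: [0.5252, -0.0822, 0.1992]
orientation: [163.3, 89.9, -7.6]
force: [-0.8, -1.0, 0.4]
opening: 0.024
t 9.65 tip [ 0.5254 -0.0822  0.0212] F [-0.8 -1.   0.4] open 0.024 axes x [ 0.001 -0.    -1.   ] y [ 0.157 -0.988  0.   ]
shift tool [ 0.0007  0.0001 -0.0049] turn [ 0.06 -0.06 -0.02] j [ 12.3  20.3 -31.5   0.  -38.2  86.8]
brass24 box (47, 0, 72, 57) xy mm [641.   44.9] dia 49.7
brass18 box (47, 0, 72, 57) xy mm [642.9  49.4] dia 51.7
pale18 box (0, 219, 57, 21) xy mm [506.   86.7] dia 61.5
pale18 box (250, 181, 60, 58) xy mm [548.3 -79.5] dia 30.8
pale18 box (242, 172, 76, 68) xy mm [548.9 -79.5] dia 39.6
pale18 box (241, 0, 79, 61) xy mm [641.4 -65. ] dia 39.2
pale24 box (0, 219, 57, 21) xy mm [509.2  80.8] dia 59.2
pale24 box (250, 181, 60, 58) xy mm [550.  -79.2] dia 29.7
pale24 box (242, 172, 76, 68) xy mm [550.5 -79.3] dia 38.1
pale24 box (241, 0, 79, 61) xy mm [639.6 -65.3] dia 37.7
```

View pics/wrist10.png

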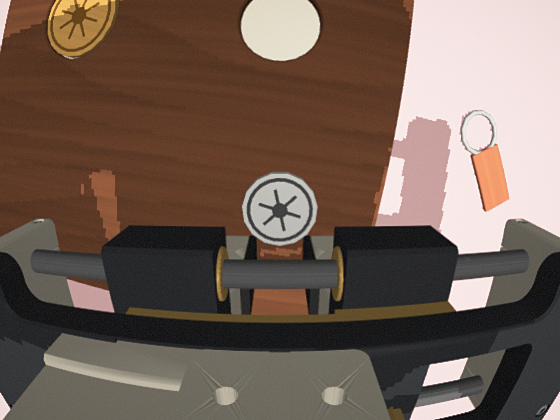

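```bash
python3 -m inch '[0.0005,0,-0.007,0,0,0,0.024, 0,0,-0.007,0,0,0,0.024, 0,0,-0.007,0,0,0,0.024,0,0,-0.007,0,0,0,0.024,0,0,-0.007,0,0,0,0.024]'; python3 st.py 0.58 -0.074 0.0205 9; python3 w.py wrist11
```

```text
clock: 10.32
tool_pos: [0.5626, -0.0763, 0.1986]
orientation: [146.5, 89.9, -24.5]
force: [-0.2, 0.2, 1.6]
opening: 0.0242
t 10.32 tip [ 0.5627 -0.0763  0.0206] F [-0.2  0.2  1.6] open 0.0242 axes x [ 0.001 -0.    -1.   ] y [ 0.158 -0.987  0.001]
shift tool [ 0.0001  0.0005 -0.0176] turn [ 0.07 -0.04 -0.03] j [ 12.   23.  -26.8   0.  -40.1  87. ]
brass24 box (44, 36, 71, 85) xy mm [642.3  45. ] dia 49.3
brass18 box (44, 36, 71, 85) xy mm [642.7  49.4] dia 51.2
pale18 box (0, 219, 57, 21) xy mm [543.6  92. ] dia 61.3
pale18 box (250, 182, 60, 57) xy mm [585.5 -73.7] dia 30.8
pale18 box (242, 172, 76, 68) xy mm [585.9 -73.7] dia 39.6
pale18 box (240, 56, 81, 79) xy mm [642.9 -64.8] dia 39.3
pale18 box (0, 0, 15, 77) xy mm [671.9 125.5] dia 56.9
pale24 box (0, 219, 57, 21) xy mm [546.9  86.1] dia 59.0
pale24 box (250, 182, 60, 57) xy mm [587.2 -73.4] dia 29.6
pale24 box (242, 172, 76, 68) xy mm [587.6 -73.4] dia 38.1
pale24 box (240, 56, 81, 79) xy mm [642.4 -64.8] dia 37.8
pale24 box (0, 0, 15, 77) xy mm [670.3 118.3] dia 54.7
```

```bash
python3 -m inch '[0,0,-0.007,0,0,0,0.024, 0,0,-0.007,0,0,0,0.024, 0,0,-0.007,0,0,0,0.024,0,0,-0.007,0,0,0,0.024,0,0,-0.007,0,0,0,0.024]'; python3 st.py 0.61 -0.069 0.0205 9; python3 w.py wrist12
```

```text
clock: 11.0
tool_pos: [0.6002, -0.0702, 0.1986]
orientation: [154.8, 89.9, -16.1]
force: [-0.5, -0.5, -0.1]
opening: 0.0237
t 11.00 tip [ 0.6005 -0.0703  0.0206] F [-0.5 -0.5 -0.1] open 0.0237 axes x [ 0.002 -0.    -1.   ] y [ 0.158 -0.987  0.001]
shift tool [ 0.0001  0.0003 -0.0098] turn [ 0.09 -0.08 -0.04] j [ 11.8  25.6 -22.    0.1 -42.3  87.2]
brass24 box (46, 102, 71, 86) xy mm [644.7  45.2] dia 49.4
brass18 box (46, 102, 71, 86) xy mm [643.7  49.3] dia 51.4
pale18 box (250, 182, 60, 57) xy mm [623.3 -67.6] dia 30.8
pale18 box (241, 131, 79, 109) xy mm [634.7 -65.9] dia 58.4
pale24 box (250, 182, 60, 57) xy mm [625.  -67.3] dia 29.7
pale24 box (241, 131, 79, 109) xy mm [635.9 -65.7] dia 56.2
```

View pics/wrist12.png

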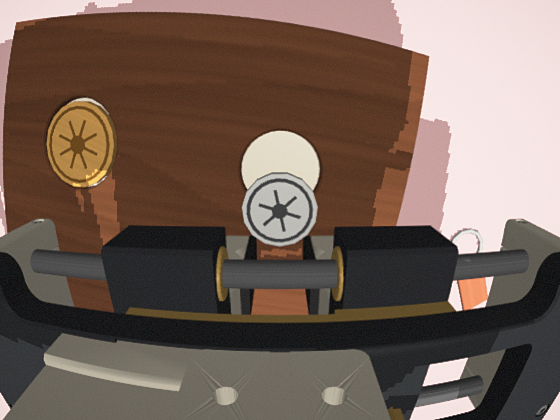

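```bash
python3 -m inch '[0,-0.0001,-0.005,0,0,0,0.024, 0,0,-0.005,0,0,0,0.024, 0,0,-0.004,0,0,0,0.024,0,0,-0.003,0,0,0,0.024,0,0,0,0,0,0,0.024]'; python3 st.py 0.62 -0.0671 0.0205 9; python3 w.py wrist13
```

```text
clock: 11.68
tool_pos: [0.6191, -0.067, 0.1986]
orientation: [158.7, 89.9, -12.2]
force: [-0.3, 1.1, 0.2]
opening: 0.024
t 11.68 tip [ 0.6195 -0.0671  0.0206] F [-0.3  1.1  0.2] open 0.024 axes x [ 0.002 -0.001 -1.   ] y [ 0.158 -0.987  0.001]
shift tool [ 0.0002  0.0002 -0.0008] turn [ 0.11 -0.13 -0.05] j [ 11.8  27.  -19.6   0.1 -43.3  87.3]
brass24 box (50, 135, 70, 84) xy mm [645.6  45.5] dia 49.7
brass18 box (50, 135, 70, 84) xy mm [643.9  49.5] dia 51.6
pale18 box (251, 182, 58, 55) xy mm [642.9 -64.3] dia 29.7
pale18 box (243, 169, 76, 71) xy mm [644.4 -64.5] dia 40.0
pale24 box (251, 182, 58, 55) xy mm [644.6 -64. ] dia 28.6
pale24 box (243, 169, 76, 71) xy mm [646.  -64.2] dia 38.5
```

View pics/wrist13.png

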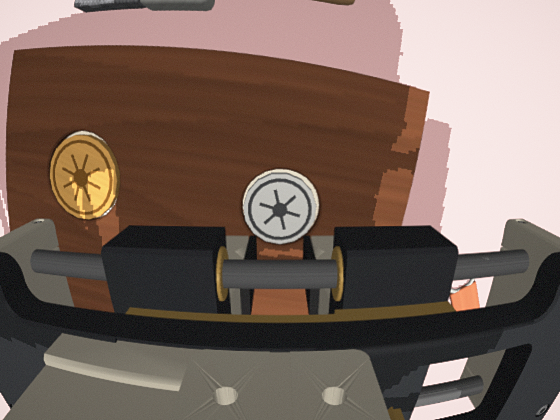

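```bash
python3 -m inch '[-0.003,0,0.004,0,0,0,0.024, -0.02,0,0.01,0,0,0,0.024, -0.04,0,0.03,0,0,0,0.024, -0.04,0,0.04,0,0,0,0.024, -0.03,0,0.04,0,0,0,0.024, -0.02,0,0.03,0,0,0,0.024, 0,0,0.03,0,0,0,0.024, 0,0,0,0,0,0,0.024]'
cat > v.py <<'E'
from h import *
from plant import ctrl
import sys
out=[]
for n in('scene','top'):
    s=ctrl.snapshot(n);K=s['K'];D=s['depth'];v,u=np.mgrid[:420,:560]
    P=np.stack([(u-K[0,2])/K[0,0]*D,-(v-K[1,2])/K[1,1]*D,-D],-1)@R.from_euler('xyz',s['attitude'],degrees=True).as_matrix().T+s['position']
    for nm,c,r in(('L',(.6425,.0515),.018),('S',(.6425,-.0645),.012),('boardmid',(.642,-.005),.02)):
        d=np.hypot(P[...,0]-c[0],P[...,1]-c[1]);k=(d<r)&(D>0);q=P[k]
        A=np.c_[q[:,:2]-c,np.ones(len(q))];f=np.linalg.lstsq(A,q[:,2],rcond=None)[0]
        print(n,nm,len(q),'z med %.4f'%np.median(q[:,2]),'tilt deg',np.degrees(f[:2]).round(1))
    cv2.imwrite(f'pics/{n}_{sys.argv[1]}.png',cv2.resize(s['color'][120:320,130:400,::-1],None,fx=2.8,fy=2.8))
E
python3 v.py a; python3 w.py wrist14
```

```text
clock: 12.72
tool_pos: [0.4286, -0.0976, 0.3571]
orientation: [171.7, 89.8, 0.8]
force: [0.8, -0.1, 0.5]
opening: 0.0244
scene L 284 z med 0.0184 tilt deg [ 0.4 -0. ]
scene S 162 z med 0.0184 tilt deg [ 0.6 -0.9]
scene boardmid 392 z med 0.0183 tilt deg [-0.  -0.1]
top L 360 z med 0.0183 tilt deg [-0.5 -0.4]
top S 160 z med 0.0183 tilt deg [1.7 0.2]
top boardmid 446 z med 0.0182 tilt deg [0.1 0.8]
```

```bash
ls pics; python3 st.py 0.45 -0.09 0.17 9
```

```text
scene0.png
scene1.png
scene2.png
scene_a.png
top0.png
top_a.png
wrist1.png
wrist10.png
wrist11.png
wrist12.png
wrist13.png
wrist14.png
wrist2.png
wrist3.png
wrist4.png
wrist5.png
wrist6.png
wrist7.png
wrist8.png
wrist9.png
t 12.88 tip [ 0.4318 -0.0973  0.1787] F [-0.8 -1.  -0.5] open 0.0238 axes x [ 0.004 -0.001 -1.   ] y [ 0.159 -0.987  0.001]
shift tool [ 0.0087 -0.0041 -0.0197] turn [ 0.14 -0.2  -0.07] j [ 13.1   0.3 -31.5   0.1 -58.   86. ]
```

View pics/wrist14.png

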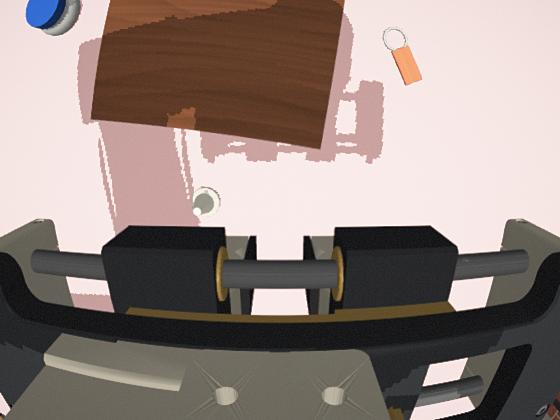

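View pics/scene_a.png

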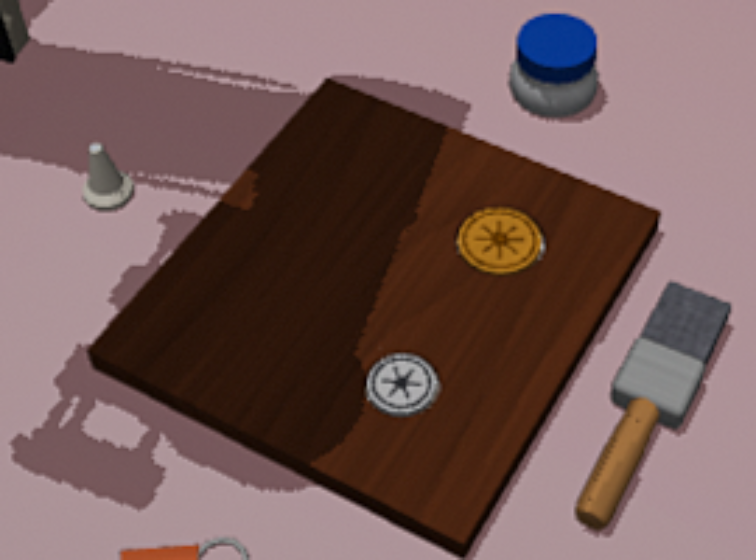

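Run:
```python
from plant import ctrl
from h import *
import pickle
a=pickle.load(open('top.pkl','rb'))['color'];s=ctrl.snapshot('top')['color']
for n,(u,v,r) in dict(fob=(422,233,22),tin=(180,219,24),brush=(305,133,50),cone=(311,349,13)).items():
    g=lambda i:cv2.cvtColor(i[max(0,v-r):v+r,u-r:u+r],cv2.COLOR_RGB2GRAY).astype(np.float32)
    print(n,cv2.phaseCorrelate(g(a),g(s)),np.abs(g(a)-g(s)).mean())
cv2.imwrite('pics/topfin.png',s[:,:,::-1])
```

```text
fob ((0.500785608267357, 0.5688780026327471), 1.0393348458372516) 21.71436
tin ((0.10500946273461054, 0.02584872072145572), 0.9625997859984636) 17.231771
brush ((0.02407830684901313, 0.0485574593562319), 0.9766568240165711) 18.2679
cone ((-0.266685750598592, 1.9123800894992051), 0.20139062290165485) 81.68195
```

View pics/topfin.png

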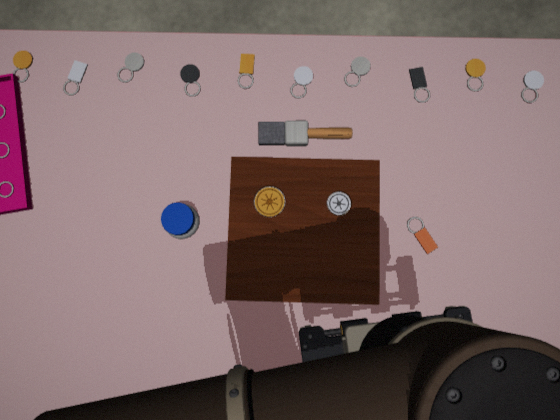

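The top view shows both medals in their own pockets, at (269,202) and (339,203), with the tin, brush and fob where they were. The arm hides the cone here, but the scene view shows it at its original pixel, (168,182).

```bash
python3 -c "
from plant import ctrl
print(ctrl.close_job())"
```

```text
the job is handed in; nothing more can be done
None
```

Both medallions are in their own pockets and the job is handed in. I slid the large brass one first, then the small steel one. The two slightly open fingertips cradled each disc from behind and pushed it until it dropped in. It took about 13 s on the robot's clock.

**Last checks**
- **Pockets:** both medal tops measure 18.3–18.4 mm high, level with the board at 18.2–18.3 mm. Fitted tilt is within about 1° from the scene camera. The top camera gives 1.7° for the small medal, but its fit on the flat board also reads 0.8° off.
- **Forces:** they stayed around 1 N at every reading I took.
- **Bystanders:** the tin and brush match their starting images to about 0.1 pixel. The key fob shows a shift of about 0.5–0.6 pixel (roughly 1 mm), probably because of the changed lighting. The gripper never went near it.
- **Ring cone:** the arm hid it in the last top view, so that comparison was no use. The scene view shows it standing at its original place.
- **Gripper:** it was clear of everything when I handed in.

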